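# Tip, catch and gently close the photometer cover

### The arm

A 7-joint arm with a two-finger parallel gripper is mounted at the origin on a cart in front of the work surface, level with it; the furniture and walls round the work are solid. World frame = base frame: x ahead of the robot, y to its left, z up, the work surface at z = 0. Lengths are in m, angles in rad, forces in N, time in s.
With the tool pointing down it reaches from about 0.425 to 0.95 m from the base axis. Payload 4.7 kg.
Tool frame: the origin (TCP) lies midway between the tips of the shut fingers; the grasp point (between the pads) lies 19 mm behind it; z points along the fingers, y is the line along which they close (so a half turn about z gives the same grasp; the last joint's range is limited). The gripper opens to 87 mm and grips with 3 to 60 N. Pads are 19 mm wide; open, the fingers measure 117 mm over their backs; the gripper's body (75 mm by 190 mm) begins 51 mm behind the grasp point.
Start: joints at [-1.138, 0.469, -0.049, 1.532, 0.024, 1.141, -0.082], TCP at [0.301, 0.604, 0.223] pointing down, gripper open.
Joint ranges: [-2.59, 2.59], [-0.33, 1.99], [-1.39, 1.29], [0.1, 2.45], [-1.04, 4.18], [0.21, 1.99], [-2.66, 2.66]. Speed limits (rad/s): [2.57, 2.57, 3.14, 3.14, 3.14, 3.14, 3.14].

### API

Orientations are given as a rotation vector (axis times angle).
In Python, from plant import manip gives the robot as it stands.
- The arm moves only by the tool jog_arm, never from a script. Its argument "deltas" is a list of rows, each a list of 6 numbers: the shift along the world's x, y, z in m, then the turn, a rotation vector about the world's x, y, z in degrees. In form: [[x, y, z, rx, ry, rz], ...]. A call has exactly 10 rows; each row shifts and turns the commanded pose from where the row before left it; what a row does not reach is not made up. A row lasts 1/8 s, in which the tool goes at most 62.5 mm and 10.7 degrees, less where a joint would pass 70% of its speed; a pose out of reach is approached as far as the arm can. A call is refused whole if a number of a shift passes 0.0625 or a number of a turn 10.7, either way. A call with a gripper value outside its range is refused whole. "grip" is the finger opening in m, from 0 to 0.087, set as the call begins (left out, the last holds). The fingers move at their own pace and stop on an object; "force" is the grip in N (left out, the last holds). Time passes only in rows, so rows that do not move let the fingers close, or fill a call up. It gives the time, the measured TCP pose, the force, the opening and the grip force at its end, in the units of the state.
- manip.get_obs(): the state, without advancing time (a new reading comes with each control period).
- manip.snapshot(name): name is "side" or "top" or "wrist"; returns the picture (480x640x3 uint8, red, green, blue); there is no depth.
- manip.calibration(name): a dict with "intrinsics" (3x3 intrinsics, pixels), "dist" ([k1, k2, p1, p2, k3] as OpenCV has them; the pictures are not rectified), "rvec" (rotation vector, rad) and "tvec" (3), from world to camera coordinates, as OpenCV has them. Camera axes: x right, y down, z forward; pixel columns grow to the right and rows downward; lengths in m; the calibration is good to about 2 mm. A picture is of the moment at which its call begins: read the wrist's pose just before it. calibration takes no time and is no camera call; for the wrist camera it gives the pose at the moment of the call.
- manip.finish_job(): hands the job in; it is judged then, once.
The state is a dict: "time_s": time; "q": joint angles; "qvel": joint speeds; "joint_efforts": joint torques, N m; "eef_pos": TCP position; "tool_rot": TCP orientation; "contact_force": force on the tool from outside, world axes, zero at the start; "ft_torque": the same for the moment, N m; "finger_gap": finger opening in m; "finger_force": force on a finger pad.
Only numpy, scipy, OpenCV 4.12 (cv2) and the standard library are available. Lean on these libraries where they do the work, as an engineer would, in place of code of your own. Each camera call takes 0.05 s, during which the arm holds its last target. There are 200 camera calls.

### The job

The photometer's black cuvette cover stands open, leaning back past upright, and slams shut if it is just pushed over. Without gripping anything, tip the cover forward over its well with a closed finger so that it starts to fall, stop its fall on the back of a finger about half way down, hold it still there for a moment, then let it down slowly, over three seconds or more, until it is fully shut. Do not force the cover, leave everything else alone, and finish clear of it all.

Things in the scene. Friction and masses are not known exactly. Their poses are not given: they have to be found in the camera images.
- photometer: white bench photometer, fixed; shell 170 x 200 x 80 mm high. Origin on the counter; shell x = -80 to +90, y = -100 to +100 in its own axes, z up; its front (-x) faces half left, between the robot and world +y. Deck at z = 80: one half (y > 10, far from the robot) has a screen and dummy keys, the near half the cuvette well under the cover. Free space in front and behind the open cover.
- cover_plate: black cover, 0.12 to 0.17 kg, orange thumb tab. Origin on the hinge axis, axes parallel to the photometer's when shut. Plate x = -114 to -6, y = -44 to 44, z = 7 to 11 mm; skirt walls below it to z = -9; tab x = -148 to -112, y = -30 to 30, z = 5 to 11 mm. Shut, the tab juts 42 mm past the shell's front, 95 mm above the counter, nothing beneath: a slanting finger can stay under it.
- cover_hinge (a point): middle of the hinge axis: at x = +26, y = -42, z = 90 mm in the photometer's axes; the axis is parallel to the photometer's y
- tab_edge (a point): middle of the lower front edge of the orange tab (moves with the cover), 148 mm from the hinge axis; with the cover shut it is at x = -122, y = -42, z = 95 mm in the photometer's axes
- cover (a joint): cover's hinge angle, rad: 0 shut, grows as the tab rises, 1.57 upright, 1.83 stop (leaning back), where it rests at first. Balances near 1.49; below that it falls shut by itself, wherever left. A weak damper slows it: about 0.1 rad/s at 1.35, 0.25 to 0.36 at 1.1, 0.65 to 0.95 rad/s at the end; from 1.4 it takes 2 to 3 s to 0.8.
- amber_bottle: loose small amber reagent bottle with black cap, 36 x 36 x 72 mm, bystander; origin under its centre
- green_cup: loose sample cup with green lid, 58 x 58 x 70 mm, bystander; origin under its centre
- red_cup: loose sample cup with red lid, 58 x 58 x 70 mm, bystander; origin under its centre
- timer: loose white bench timer, 62 x 68 x 20 mm, bystander; origin under its centre
- petri: loose petri dish, 61 x 61 x 16 mm, bystander; origin under its centre
- tube_rack: loose empty white tube rack, 51 x 141 x 46 mm, bystander; origin under its centre

How it is judged:
On the way, in this order (a step that is already met when the one before it is completed fails the run):
1. the cover has been tipped forward past upright (below 1.40 rad) (value of joint cover below 1.4 rad).
2. the cover is stopped on a finger, still open: 0.2 to 1.2 rad, fingers touching, slower than 0.12 rad/s, for 0.2 s (value of joint cover between 0.2 and 1.2 rad and velocity of joint cover between -0.12 and 0.12 rad/s and contact force between the fingers and cover_plate above 0.1 N), for 0.2 s.
At the end, for the whole second after the job is handed in: the cover is fully shut (within 0.015 rad, about 2 mm at the tab) and at rest (value of joint cover below 0.015 rad and velocity of joint cover between -0.05 and 0.05 rad/s); the robot touches nothing.
It fails at once if the cover comes down hard: faster than 0.45 rad/s between 0.12 and 0.03 rad (the last 18 to 4 mm at the tab) (value of joint cover between 0.03 and 0.12 rad and velocity of joint cover below -0.45 rad/s).
It fails at once if the cover is gripped or forced (fingers press it with more than 20 N) (contact force between the fingers and cover_plate above 20 N).
It fails at once if a bystander is pushed, lifted or carried (moved more than 20 mm) (distance of any of amber_bottle, green_cup, red_cup, timer, petri, tube_rack from where it was at the start of the episode above 0.02 m).
It also fails if it takes over 64 s, if anything falls off the work surface, if the arm or the gripper's body presses on something with over 40 N, if the wrist force passes 120 N, or if a joint passes its speed limit or range.

## Working session

There is one attempt and no reset: what is moved stays moved. The work goes in short steps, Python scripts to look and compute and a tool call to move; the robot and the scene stay as the last step left them, time stands still between calls to the robot, and variables do not carry over. Pictures are saved under pics/ and viewed, at most 10 in all, crops included, and the job is handed in when it is done.

Besides the shell and the picture viewer there is one more tool, called as name([rows], argument=value, ...), one row to a line, values as JSON. jog_arm: Moves the arm, as the interface text tells. Its arguments: {"type":"object","properties":{"deltas":{"type":"array","items":{"type":"array","items":{"type":"number"}}},"grip":{"type":"number"},"force":{"type":"number"}},"required":["deltas"]}

```bash
ls; mkdir -p pics
python3 - <<'E'
from plant import manip
import cv2,numpy as np
o=manip.get_obs();print(o['time_s'],o['eef_pos'],o['tool_rot'],o['finger_gap'])
for n in['side','top']:
    im=manip.snapshot(n);cv2.imwrite(f'pics/{n}0.png',im[:,:,::-1])
    c=manip.calibration(n);R=cv2.Rodrigues(np.array(c['rvec'],float))[0];print(n,-R.T@np.array(c['tvec']).ravel(),R[2],c['dist'])
E
```

```text
pics
0.0 [0.30049257 0.60374078 0.22149203] [-0.71881846 -3.05786107  0.00307145] 0.0871395677077905
side [ 0.22178785 -0.33714803  1.00895157] [ 0.31640893  0.33066385 -0.88912699] [0.01572842 0.         0.         0.         0.        ]
top [ 0.40485812 -0.01225133  1.72630098] [ 8.96134395e-02 -1.57280304e-04 -9.95976610e-01] [-0.06421387  0.          0.          0.          0.        ]
```

View pics/side0.png

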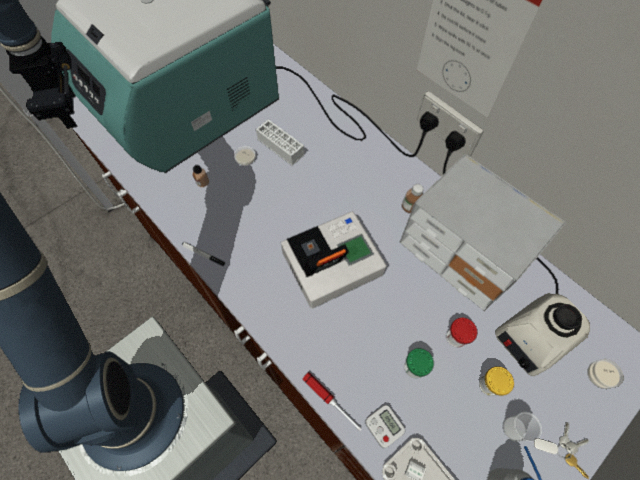

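View pics/top0.png

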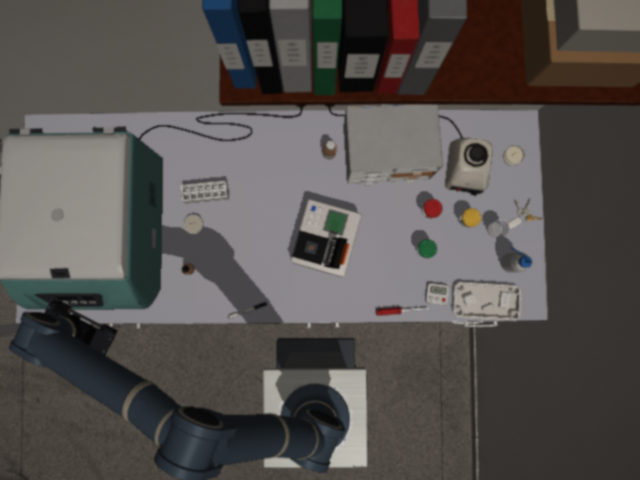

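The side view shows the photometer around (335,258) with its cover open and the orange tab near (330,260). In the top view it is around (327,237), the well at (312,247) and the open cover at (342,250). Next I'll zoom in on both.

```bash
cat > h.py <<'E'
import cv2,numpy as np
from plant import manip
def ray(n,px):
    c=manip.calibration(n);K=np.array(c['intrinsics'],float);d=np.array(c['dist'],float)
    R=cv2.Rodrigues(np.array(c['rvec'],float))[0];t=np.array(c['tvec'],float).ravel()
    u=cv2.undistortPoints(np.array(px,float).reshape(-1,1,2),K,d).reshape(-1,2)
    return -R.T@t,np.c_[u,np.ones(len(u))]@R
def onz(n,px,z):
    o,d=ray(n,px);return o+d*((z-o[2])/d[:,2])[:,None]
def proj(n,P):
    c=manip.calibration(n)
    return cv2.projectPoints(np.array(P,float).reshape(-1,3),np.array(c['rvec'],float),np.array(c['tvec'],float),np.array(c['intrinsics'],float),np.array(c['dist'],float))[0].reshape(-1,2)
E
python3 - <<'E'
import cv2,numpy as np
a=cv2.imread('pics/side0.png')[195:315,270:400];b=cv2.imread('pics/top0.png')[190:285,280:370]
a=cv2.resize(a,(433,400),interpolation=cv2.INTER_CUBIC);b=cv2.resize(b,(360,380),interpolation=cv2.INTER_CUBIC)
print(433/130,400/120)
c=np.zeros((400,800,3),np.uint8);c[:,:433]=a;c[:380,440:]=b
cv2.imwrite('pics/crop1.png',c)
E
```

```text
3.330769230769231 3.3333333333333335
```

View pics/crop1.png

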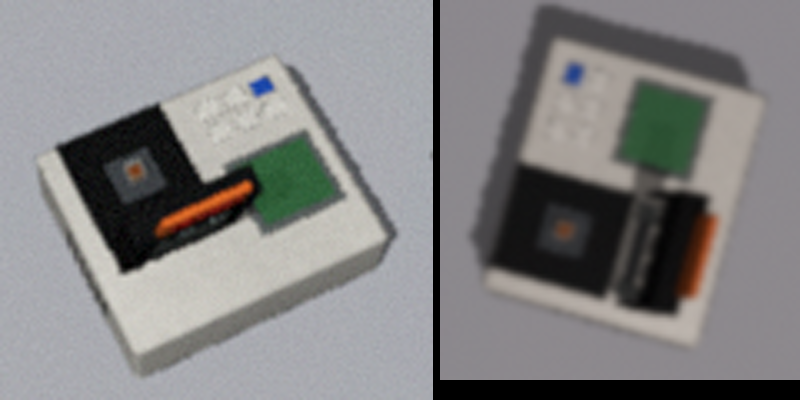

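The zoomed views show the deck corners, the black well at the front near side, and the orange tab edge leaning back.

Run:
```python
from h import *
S=[(353.1,211.5),(388.5,265.5),(311.4,301.5),(282,243)]
T=[(308,199.5),(361.3,213.8),(344.3,276.8),(291.8,261.3)]
L=np.array([(-.08,.1),(.09,.1),(.09,-.1),(-.08,-.1)])
res=[]
for n,p in(('side',S),('top',T)):
    W=onz(n,p,.08)[:,:2]
    A=L-L.mean(0);B=W-W.mean(0);th=np.arctan2((A[:,0]*B[:,1]-A[:,1]*B[:,0]).sum(),(A*B).sum())
    R=np.array([[np.cos(th),-np.sin(th)],[np.sin(th),np.cos(th)]]);o=W.mean(0)-R@L.mean(0)
    print(n,W.round(4).tolist(),'yaw',np.degrees(th),'org',o,'res',(W-(L@R.T+o)).round(4).tolist())
    h=R@[.026,-.042]+o;print('hinge',h)
    # bystanders approx
for n,c in(('red',(432,208)),('green',(427,248)),('bottle',(188,268)),('petri',(193,223)),('rack',(204,190)),('timer',(438,292)),('box',(345,183)),('brown',(330,148)),('tealcorner',(162,225)),('pen',(250,310))):
    print(n,onz('top',[c],.05)[0].round(3))
```

```text
side [[0.6675, 0.0113], [0.6253, -0.1488], [0.4335, -0.0925], [0.4801, 0.0636]] yaw -105.87020706772081 org [ 0.5529692 -0.0367938] res [[-0.0035, -0.0015], [0.0007, 0.0019], [0.0013, 0.0035], [0.0015, -0.0039]]
hinge [ 0.50546015 -0.05031749]
top [[0.6685, 0.0131], [0.6238, -0.1474], [0.4346, -0.0939], [0.482, 0.0626]] yaw -105.70678958155408 org [ 0.55358322 -0.03660571] res [[-0.003, -0.0003], [-0.0017, 0.0029], [0.0017, 0.0023], [0.0031, -0.0049]]
hinge [ 0.50611293 -0.05026485]
red [ 0.644 -0.368  0.05 ]
green [ 0.521 -0.35   0.05 ]
bottle [0.465 0.381 0.05 ]
petri [0.603 0.368 0.05 ]
rack [0.706 0.335 0.05 ]
timer [ 0.387 -0.38   0.05 ]
box [ 0.724 -0.101  0.05 ]
brown [ 0.835 -0.056  0.05 ]
tealcorner [0.598 0.464 0.05 ]
pen [0.337 0.191 0.05 ]
```

jog_arm([
  [0, -0.045, 0.015, 0, 0, -4],
  [0, -0.045, 0.015, 0, 0, -4],
  [0, -0.045, 0.015, 0, 0, -4],
  [0, -0.045, 0.015, 0, 0, -4],
  [0, -0.045, 0.015, 0, 0, -4],
  [0.02, -0.045, 0.01, 0, 0, -4],
  [0.02, -0.045, 0.01, 0, 0, -4],
  [0.02, -0.045, 0.01, 0, 0, -4],
  [0.02, -0.045, 0.01, 0, 0, -4],
  [0.02, -0.045, 0.01, 0, 0, -4],
], grip=0)

```text
time_s: 1.35
eef_pos: [0.4009, 0.1526, 0.3477]
tool_rot: [-1.724, -2.626, -0.0]
contact_force: [0.8, 0.3, -0.0]
finger_gap: 0.0015
finger_force: 0.0
```

jog_arm([
  [0.012, -0.01, 0, 0, 0, -5],
  [0.012, -0.01, 0, 0, 0, -5],
  [0.012, -0.01, 0, 0, 0, -5],
  [0.012, -0.01, 0, 0, 0, -5],
  [0.012, -0.01, 0, 0, 0, -5],
  [0.012, -0.01, 0, 0, 0, -5],
  [0.012, -0.01, 0, 0, 0, -5],
  [0.012, -0.01, 0, 0, 0, -4.3],
  [0.01, -0.01, 0, 0, 0, 0],
  [0, 0, 0, 0, 0, 0],
])

```text
time_s: 2.6
eef_pos: [0.507, 0.0634, 0.3473]
tool_rot: [2.506, 1.895, -0.001]
contact_force: [-0.5, -0.6, 0.2]
finger_gap: 0.0005
finger_force: 0.0
```

jog_arm([
  [0, 0, 0, -4.33, 1.22, 0],
  [0, 0, 0, -4.33, 1.22, 0],
  [0, 0, 0, -4.33, 1.22, 0],
  [0, 0, 0, -4.33, 1.22, 0],
  [0, 0, 0, -4.33, 1.22, 0],
  [0, 0, 0, -4.33, 1.22, 0],
  [0, 0, 0, -4.33, 1.22, 0],
  [0, 0, 0, -4.33, 1.22, 0],
  [0, 0, 0, -4.33, 1.22, 0],
  [0, 0, 0, -4.33, 1.22, 0],
])

```text
time_s: 3.85
eef_pos: [0.5064, 0.0649, 0.3475]
tool_rot: [2.023, 1.534, -0.841]
contact_force: [0.7, -0.7, -0.9]
finger_gap: 0.0004
finger_force: 0.0
```

```bash
cat > st.py <<'E'
from h import *
def st():
    o=manip.get_obs();R=cv2.Rodrigues(np.array(o['tool_rot'],float))[0]
    f=np.array([.272,.962,0]);u=np.array([.962,-.272,0]);d=o['eef_pos']-np.array([.506,-.050,0])
    print('t',o['time_s'],'xyz',np.round(o['eef_pos'],4),'f,u,z',round(d@f,4),round(d@u,4),round(d[2],4))
    print('tz(f,u,z)',[round(R[:,2]@f,3),round(R[:,2]@u,3),round(R[2,2],3)],'ty.u',round(R[:,1]@u,3),'q',np.round(o['q'],2),'F',np.round(o['contact_force'],2),'gap',round(o['finger_gap'],4))
E
python3 -c "from st import st;st()"
```

```text
t 3.85 xyz [0.5064 0.0649 0.3475] f,u,z 0.1107 -0.0308 0.3475
tz(f,u,z) [np.float64(-0.709), np.float64(0.001), np.float64(-0.705)] ty.u 1.0 q [-0.83  0.39  0.42  1.62  0.44  1.69 -0.74] F [ 0.69 -0.72 -0.94] gap 0.0004
```

jog_arm([
  [-0.0033, -0.0258, 0, 0, 0, 0],
  [-0.0033, -0.0258, 0, 0, 0, 0],
  [-0.0033, -0.0258, 0, 0, 0, 0],
  [-0.0033, -0.0258, 0, 0, 0, 0],
  [-0.0033, -0.0258, 0, 0, 0, 0],
  [-0.0033, -0.0258, 0, 0, 0, 0],
  [-0.0033, -0.0258, 0, 0, 0, 0],
  [-0.0033, -0.0258, 0, 0, 0, 0],
  [0, 0, -0.025, 0, 0, 0],
  [0, 0, -0.025, 0, 0, 0],
])

```text
time_s: 5.1
eef_pos: [0.4803, -0.1432, 0.2971]
tool_rot: [2.027, 1.533, -0.837]
contact_force: [-0.4, 0.2, -0.1]
finger_gap: 0.0005
finger_force: 0.0
```

Run:
```python
from st import *
st()
im=manip.snapshot('side')
c=cv2.resize(im[180:330,230:430],(800,600),interpolation=cv2.INTER_CUBIC)
cv2.imwrite('pics/s2.png',c[:,:,::-1])
# expected tab outer top edge
H=np.array([.506,-.05,.09]);f=np.array([.272,.962,0]);u=np.array([.962,-.272,0]);z=np.array([0,0,1.])
a=1.83;p=f*np.cos(a)+z*np.sin(a);n=z*np.cos(a)-f*np.sin(a)
print((proj('side',[H+.148*p+.011*n+s*u for s in(-.03,.03)])-[230,180])*4)
```

```text
t 5.1 xyz [ 0.4803 -0.1432  0.2971] f,u,z -0.0967 0.0006 0.2971
tz(f,u,z) [np.float64(-0.706), np.float64(0.001), np.float64(-0.708)] ty.u 1.0 q [-0.63  0.29  0.52  1.89  0.59  1.37 -0.61] F [-0.44  0.16 -0.06] gap 0.0005
[[363.86608102 338.15225649]
 [471.52841357 288.5238782 ]]
```

View pics/s2.png

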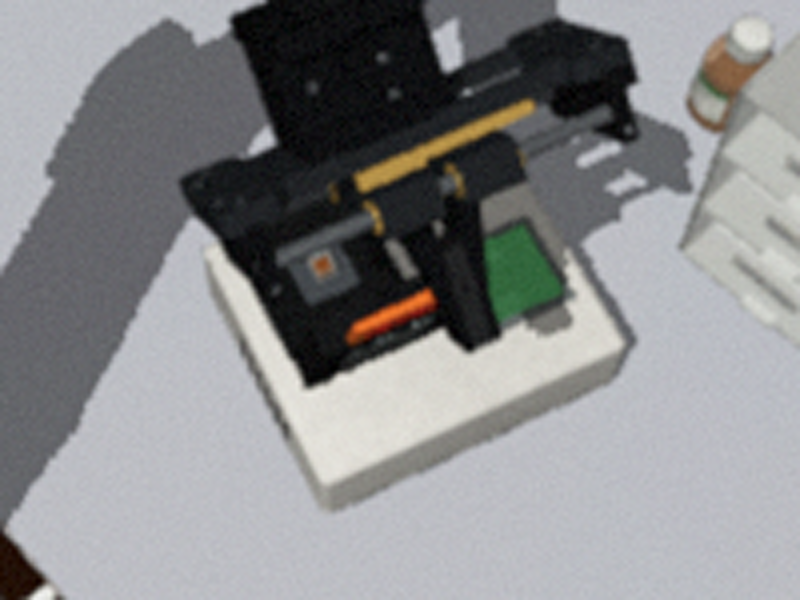

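The tab edge runs from (348,338) to (440,290), close to the prediction. The closed fingers hang above and behind it, with the tip near (470,345).

jog_arm([
  [0, 0, -0.011, 0, 0, 0],
  [0, 0, -0.011, 0, 0, 0],
  [0, 0, -0.011, 0, 0, 0],
  [0, 0, -0.011, 0, 0, 0],
  [0, 0, -0.011, 0, 0, 0],
  [0, 0, -0.011, 0, 0, 0],
  [0, 0, -0.01, 0, 0, 0],
  [0.0008, 0.003, 0, 0, 0, 0],
  [0.0008, 0.003, 0, 0, 0, 0],
  [0.0008, 0.003, 0, 0, 0, 0],
])

```text
time_s: 6.4
eef_pos: [0.4831, -0.1327, 0.2219]
tool_rot: [2.026, 1.533, -0.837]
contact_force: [0.0, -0.2, -0.3]
finger_gap: 0.0007
finger_force: 0.0
```

```bash
python3 -c "from st import st;st()"
```

```text
t 6.4 xyz [ 0.4831 -0.1327  0.2219] f,u,z -0.0858 0.0005 0.2219
tz(f,u,z) [np.float64(-0.706), np.float64(0.001), np.float64(-0.708)] ty.u 1.0 q [-0.62  0.4   0.5   1.95  0.56  1.23 -0.69] F [ 0.03 -0.18 -0.3 ] gap 0.0007
```

jog_arm([
  [0.0014, 0.0048, 0.0003, 0, 0, 0],
  [0.0014, 0.0048, 0.0003, 0, 0, 0],
  [0.0014, 0.0048, 0.0003, 0, 0, 0],
  [0.0014, 0.0048, 0.0003, 0, 0, 0],
  [0.0014, 0.0048, 0.0003, 0, 0, 0],
  [0.0014, 0.0048, 0.0003, 0, 0, 0],
  [0.0014, 0.0048, 0.0003, 0, 0, 0],
  [0.0014, 0.0048, 0.0003, 0, 0, 0],
  [0.0014, 0.0048, 0.0003, 0, 0, 0],
  [0.0014, 0.0048, 0.0003, 0, 0, 0],
])

```text
time_s: 7.65
eef_pos: [0.4961, -0.0878, 0.2283]
tool_rot: [2.024, 1.525, -0.846]
contact_force: [-3.8, -1.6, 17.9]
finger_gap: 0.0004
finger_force: 7.3
```

```bash
cat > look.py <<'E'
from st import *
import sys
st()
H=np.array([.506,-.05,.09]);f=np.array([.272,.962,0]);u=np.array([.962,-.272,0]);z=np.array([0,0,1.])
im=manip.snapshot('side')
c=im[180:330,230:430]
cv2.imwrite('pics/%s.png'%sys.argv[1],cv2.resize(c,(800,600),interpolation=cv2.INTER_CUBIC)[:,:,::-1])
i=im.astype(int);m=((i[:,:,0]>140)&(i[:,:,1]<120)&(i[:,:,2]<70)&(i[:,:,0]-i[:,:,1]>70)).astype(np.uint8);m[:180]=0;m[330:]=0;m[:,:270]=0;m[:,400:]=0
n,l,s,ce=cv2.connectedComponentsWithStats(m)
for k in range(1,n):
    if s[k,4]>10: print('orange',s[k].tolist(),ce[k].round(1))
for a in(1.83,1.6,1.5,1.4,1.2,1.0,.8,.5,.2,0):
    p=f*np.cos(a)+z*np.sin(a);nn=z*np.cos(a)-f*np.sin(a)
    print(a,proj('side',[H+.13*p+.008*nn+s*u for s in(-.03,0,.03)]).round(1).tolist())
E
python3 look.py s3
```

```text
t 7.65 xyz [ 0.4961 -0.0878  0.2283] f,u,z -0.0391 0.0008 0.2283
tz(f,u,z) [np.float64(-0.712), np.float64(-0.001), np.float64(-0.702)] ty.u 1.0 q [-0.67  0.42  0.48  1.9   0.52  1.31 -0.72] F [-3.78 -1.58 17.87] gap 0.0004
orange [312, 244, 11, 11, 41] [316.7 247.7]
1.83 [[319.2, 264.9], [332.5, 258.7], [345.6, 252.7]]
1.6 [[312.6, 251.7], [325.9, 245.7], [338.9, 239.8]]
1.5 [[309.7, 246.4], [322.9, 240.5], [336.0, 234.7]]
1.4 [[306.9, 241.5], [320.1, 235.7], [333.0, 229.9]]
1.2 [[301.6, 232.9], [314.5, 227.2], [327.3, 221.6]]
1.0 [[296.8, 226.3], [309.5, 220.8], [322.0, 215.4]]
0.8 [[292.8, 222.0], [305.3, 216.6], [317.5, 211.3]]
0.5 [[288.6, 219.7], [300.6, 214.5], [312.5, 209.4]]
0.2 [[286.6, 222.1], [298.2, 217.1], [309.6, 212.2]]
0 [[286.5, 226.1], [297.8, 221.2], [309.0, 216.4]]
```

Most of the force is upward, so the tab edge is jamming by friction on the 45° finger. I'll back off and use a steeper finger.

jog_arm([
  [0, 0, 0.004, 0, 0, 0],
  [-0.0014, -0.0051, 0, 3.61, -1.02, 0],
  [-0.0014, -0.0051, -0.0025, 3.61, -1.02, 0],
  [-0.0014, -0.0051, -0.0025, 3.61, -1.02, 0],
  [-0.0014, -0.0051, -0.0025, 3.61, -1.02, 0],
  [-0.0014, -0.0051, -0.0025, 3.61, -1.02, 0],
  [-0.0014, -0.0051, -0.0025, 3.61, -1.02, 0],
  [-0.0014, -0.0051, -0.0025, 3.61, -1.02, 0],
  [-0.0014, -0.0051, -0.0025, 3.61, -1.02, 0],
  [0, 0, 0, 0, 0, 0],
])

```text
time_s: 8.95
eef_pos: [0.4847, -0.128, 0.2116]
tool_rot: [2.371, 1.785, -0.308]
contact_force: [0.7, -0.2, -0.6]
finger_gap: 0.0004
finger_force: 0.0
```

```bash
python3 look.py s4
```

```text
t 8.95 xyz [ 0.4847 -0.128   0.2116] f,u,z -0.0809 0.0007 0.2116
tz(f,u,z) [np.float64(-0.257), np.float64(0.001), np.float64(-0.966)] ty.u 1.0 q [-0.37  0.23  0.46  1.97  0.18  1.03 -0.3 ] F [ 0.71 -0.17 -0.58] gap 0.0004
1.83 [[319.2, 264.9], [332.5, 258.7], [345.6, 252.7]]
1.6 [[312.6, 251.7], [325.9, 245.7], [338.9, 239.8]]
1.5 [[309.7, 246.4], [322.9, 240.5], [336.0, 234.7]]
1.4 [[306.9, 241.5], [320.1, 235.7], [333.0, 229.9]]
1.2 [[301.6, 232.9], [314.5, 227.2], [327.3, 221.6]]
1.0 [[296.8, 226.3], [309.5, 220.8], [322.0, 215.4]]
0.8 [[292.8, 222.0], [305.3, 216.6], [317.5, 211.3]]
0.5 [[288.6, 219.7], [300.6, 214.5], [312.5, 209.4]]
0.2 [[286.6, 222.1], [298.2, 217.1], [309.6, 212.2]]
0 [[286.5, 226.1], [297.8, 221.2], [309.0, 216.4]]
```

View pics/s4.png

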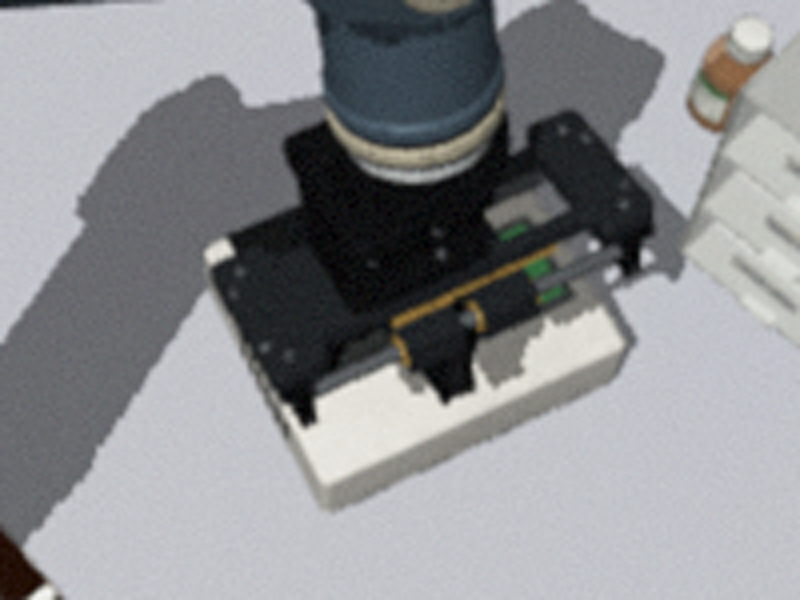

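The gripper now stands nearly upright behind the cover, with the tip near (455,395), and hides the tab. Pushing with the steep finger.

jog_arm([
  [0.0014, 0.0048, 0.0005, 0, 0, 0],
  [0.0014, 0.0048, 0.0005, 0, 0, 0],
  [0.0014, 0.0048, 0.0005, 0, 0, 0],
  [0.0014, 0.0048, 0.0005, 0, 0, 0],
  [0.0014, 0.0048, 0.001, 0, 0, 0],
  [0.0014, 0.0048, 0.001, 0, 0, 0],
  [0.0014, 0.0048, 0.001, 0, 0, 0],
  [0.0014, 0.0048, 0.001, 0, 0, 0],
  [0.0014, 0.0048, 0.001, 0, 0, 0],
  [0.0014, 0.0048, 0.001, 0, 0, 0],
])

```text
time_s: 10.25
eef_pos: [0.4995, -0.0774, 0.219]
tool_rot: [2.366, 1.791, -0.311]
contact_force: [0.5, 0.0, -0.8]
finger_gap: 0.0003
finger_force: 0.1
```

```bash
python3 -c "from st import st;st()"
```

```text
t 10.25 xyz [ 0.4995 -0.0774  0.219 ] f,u,z -0.0282 0.0012 0.219
tz(f,u,z) [np.float64(-0.258), np.float64(0.0), np.float64(-0.966)] ty.u 1.0 q [-0.44  0.24  0.43  1.93  0.17  1.07 -0.38] F [ 0.53  0.01 -0.77] gap 0.0003
```

jog_arm([
  [0.0011, 0.0038, 0, 0, 0, 0],
  [0.0011, 0.0038, 0, 0, 0, 0],
  [0.0011, 0.0038, 0, 0, 0, 0],
  [0.0011, 0.0038, 0, 0, 0, 0],
  [0.0011, 0.0038, 0, 0, 0, 0],
  [0.0011, 0.0038, 0, 0, 0, 0],
  [0.0011, 0.0038, 0, 0, 0, 0],
  [0.0011, 0.0038, 0, 0, 0, 0],
  [-0.0014, -0.0048, 0.02, 0, 0, 0],
  [0, 0, 0.04, 0, 0, 0],
])

```text
time_s: 11.5
eef_pos: [0.5057, -0.0524, 0.2785]
tool_rot: [2.367, 1.791, -0.316]
contact_force: [0.3, 0.6, 0.8]
finger_gap: 0.0004
finger_force: 0.0
```

```bash
python3 look.py s5|head -4;python3 - <<'E'
import sys
sys.path.insert(0,'.')
from h import *
t=manip.snapshot('top').astype(int);m=((t[:,:,0]-t[:,:,1]>50)&(t[:,:,2]<90)).astype(np.uint8)
m[:200]=0;m[280:]=0;m[:,:280]=0;m[:,370:]=0
n,l,s,c=cv2.connectedComponentsWithStats(m)
print(s.tolist(),c)
E
```

```text
t 11.5 xyz [ 0.5057 -0.0524  0.2785] f,u,z -0.0024 0.0004 0.2785
tz(f,u,z) [np.float64(-0.26), np.float64(-0.003), np.float64(-0.966)] ty.u 1.0 q [-0.48  0.19  0.42  1.84  0.18  1.22 -0.41] F [0.32 0.65 0.81] gap 0.0004
orange [304, 227, 27, 17, 181] [314.4 235. ]
1.83 [[319.2, 264.9], [332.5, 258.7], [345.6, 252.7]]
[[0, 0, 640, 480, 307200]] [[319.5 239.5]]
```

View pics/s5.png

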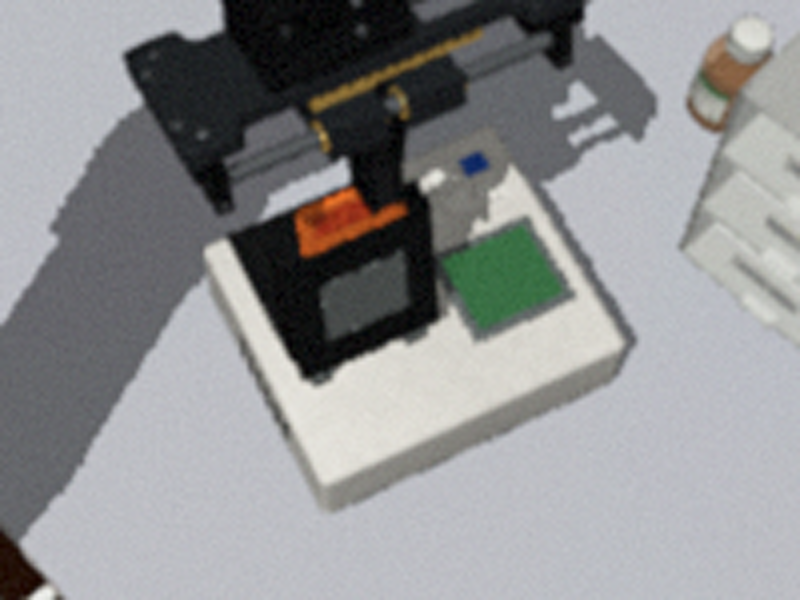

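The cover now leans forward: the orange tab's left edge runs from (297,207) to (305,256), about 1.33 rad. Swinging the finger over to its front.

jog_arm([
  [0.012, 0.0423, 0, -9.62, 2.72, 0],
  [0.012, 0.0423, 0, -9.62, 2.72, 0],
  [0.012, 0.0423, 0, -9.62, 2.72, 0],
  [0, 0, -0.029, 0, 0, 0],
  [0, 0, -0.029, 0, 0, 0],
  [0, 0, -0.029, 0, 0, 0],
  [-0.0039, -0.0139, 0, 0, 0, 0],
  [-0.0039, -0.0139, 0, 0, 0, 0],
  [-0.0039, -0.0139, 0, 0, 0, 0],
  [0, 0, 0, 0, 0, 0],
])

```text
time_s: 12.85
eef_pos: [0.5309, 0.031, 0.1933]
tool_rot: [2.029, 1.53, -0.837]
contact_force: [-0.1, -0.1, -1.1]
finger_gap: 0.0005
finger_force: 0.0
```

```bash
python3 look.py s6
```

```text
t 12.85 xyz [0.5309 0.031  0.1933] f,u,z 0.0847 0.002 0.1933
tz(f,u,z) [np.float64(-0.706), np.float64(-0.0), np.float64(-0.708)] ty.u 1.0 q [-0.72  0.55  0.37  1.75  0.43  1.39 -0.83] F [-0.13 -0.06 -1.09] gap 0.0005
orange [297, 211, 27, 23, 378] [310.1 221.8]
1.83 [[319.2, 264.9], [332.5, 258.7], [345.6, 252.7]]
1.6 [[312.6, 251.7], [325.9, 245.7], [338.9, 239.8]]
1.5 [[309.7, 246.4], [322.9, 240.5], [336.0, 234.7]]
1.4 [[306.9, 241.5], [320.1, 235.7], [333.0, 229.9]]
1.2 [[301.6, 232.9], [314.5, 227.2], [327.3, 221.6]]
1.0 [[296.8, 226.3], [309.5, 220.8], [322.0, 215.4]]
0.8 [[292.8, 222.0], [305.3, 216.6], [317.5, 211.3]]
0.5 [[288.6, 219.7], [300.6, 214.5], [312.5, 209.4]]
0.2 [[286.6, 222.1], [298.2, 217.1], [309.6, 212.2]]
0 [[286.5, 226.1], [297.8, 221.2], [309.0, 216.4]]
```

View pics/s6.png

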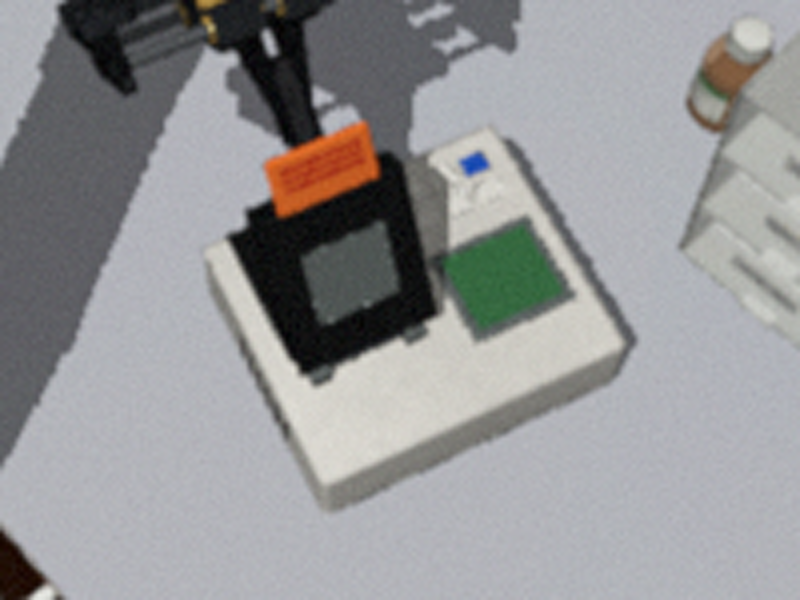

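The tab, centred at (324,168), is at about 1.03 rad, and the finger is in front of and under it. I'll hold here and let it land.

jog_arm([
  [0, 0, 0, 0, 0, 0],
  [0, 0, 0, 0, 0, 0],
  [0, 0, 0, 0, 0, 0],
  [0, 0, 0, 0, 0, 0],
  [0, 0, 0, 0, 0, 0],
  [0, 0, 0, 0, 0, 0],
  [0, 0, 0, 0, 0, 0],
  [0, 0, 0, 0, 0, 0],
  [0, 0, 0, 0, 0, 0],
  [0, 0, 0, 0, 0, 0],
])

```text
time_s: 14.15
eef_pos: [0.5312, 0.0329, 0.1921]
tool_rot: [2.026, 1.533, -0.838]
contact_force: [-0.2, 0.4, -0.2]
finger_gap: 0.0005
finger_force: 0.2
```

```bash
python3 look.py s7|head -3
python3 - <<'E'
import numpy as np
# TCP targets along the arc, phi=45
for a in(.95,.9,.85,.8,.7,.6,.5,.4,.3,.2,.1,.05,0):
    p=np.array([np.cos(a),np.sin(a)]);n=np.array([-np.sin(a),np.cos(a)]);h=np.array([0,.09]);s=.7071
    u=np.array([-s,s]);tz=np.array([-s,-s])
    C=h+.134*p+.005*n-.0095*u if a>.785 else h+.148*p+.005*n-.0095*u+.014*tz
    print(a,C.round(4))
E
```

```text
t 14.15 xyz [0.5312 0.0329 0.1921] f,u,z 0.0866 0.0017 0.1921
tz(f,u,z) [np.float64(-0.707), np.float64(0.001), np.float64(-0.708)] ty.u 1.0 q [-0.72  0.55  0.36  1.75  0.43  1.39 -0.83] F [-0.2   0.39 -0.2 ] gap 0.0005
orange [293, 206, 28, 24, 395] [306.8 217.6]
0.95 [0.0806 0.1952]
0.9 [0.0861 0.1914]
0.85 [0.0914 0.1873]
0.8 [0.0965 0.1829]
0.7 [0.1068 0.1726]
0.6 [0.1161 0.1611]
0.5 [0.1243 0.1487]
0.4 [0.1312 0.1356]
0.3 [0.1367 0.1219]
0.2 [0.1409 0.1077]
0.1 [0.1436 0.0931]
0.05 [0.1444 0.0858]
0 [0.1448 0.0784]
```

jog_arm([
  [0, 0, 0, 0, 0, 0],
  [0, 0, 0, 0, 0, 0],
  [0, 0, 0, 0, 0, 0],
  [0, 0, 0, 0, 0, 0],
  [0, 0, 0, 0, 0, 0],
  [0, 0, 0, 0, 0, 0],
  [0, 0, 0, 0, 0, 0],
  [0, 0, 0, 0, 0, 0],
  [0, 0, 0, 0, 0, 0],
  [0, 0, 0, 0, 0, 0],
])

```text
time_s: 15.45
eef_pos: [0.5312, 0.0329, 0.1921]
tool_rot: [2.026, 1.534, -0.838]
contact_force: [0.6, 0.6, -0.0]
finger_gap: 0.0001
finger_force: 0.2
```

```bash
python3 look.py s8|head -3
```

```text
t 15.45 xyz [0.5312 0.0329 0.1921] f,u,z 0.0867 0.0017 0.1921
tz(f,u,z) [np.float64(-0.706), np.float64(0.001), np.float64(-0.708)] ty.u 1.0 q [-0.72  0.55  0.36  1.75  0.43  1.39 -0.83] F [ 0.58  0.56 -0.01] gap 0.0001
orange [293, 206, 28, 24, 395] [306.7 217.7]
```

Held still at about 0.88 rad. Lowering along the arc.

jog_arm([
  [0.0007, 0.0024, -0.0025, 0, 0, 0],
  [0.0007, 0.0024, -0.0025, 0, 0, 0],
  [0.0007, 0.0024, -0.0025, 0, 0, 0],
  [0.0007, 0.0024, -0.0025, 0, 0, 0],
  [0.0007, 0.0024, -0.0025, 0, 0, 0],
  [0.0007, 0.0024, -0.0025, 0, 0, 0],
  [0.0007, 0.0024, -0.0025, 0, 0, 0],
  [0.0007, 0.0024, -0.0025, 0, 0, 0],
  [0.0007, 0.0024, -0.0025, 0, 0, 0],
  [0.0007, 0.0024, -0.0025, 0, 0, 0],
])

```text
time_s: 16.75
eef_pos: [0.5382, 0.057, 0.1669]
tool_rot: [2.026, 1.533, -0.839]
contact_force: [-0.5, -0.5, 0.3]
finger_gap: 0.0004
finger_force: 0.2
```

jog_arm([
  [0.0005, 0.0019, -0.0031, 0, 0, 0],
  [0.0005, 0.0019, -0.0031, 0, 0, 0],
  [0.0005, 0.0019, -0.0031, 0, 0, 0],
  [0.0005, 0.0019, -0.0031, 0, 0, 0],
  [0.0005, 0.0019, -0.0031, 0, 0, 0],
  [0.0005, 0.0019, -0.0031, 0, 0, 0],
  [0.0005, 0.0019, -0.0031, 0, 0, 0],
  [0.0005, 0.0019, -0.0031, 0, 0, 0],
  [0.0005, 0.0019, -0.0031, 0, 0, 0],
  [0.0005, 0.0019, -0.0031, 0, 0, 0],
])

```text
time_s: 18.0
eef_pos: [0.5431, 0.0759, 0.1358]
tool_rot: [2.026, 1.533, -0.839]
contact_force: [-0.2, 0.4, -1.0]
finger_gap: 0.0005
finger_force: 0.2
```

```bash
python3 look.py s9|head -3
```

```text
t 18.0 xyz [0.5431 0.0759 0.1358] f,u,z 0.1312 0.0015 0.1358
tz(f,u,z) [np.float64(-0.707), np.float64(0.0), np.float64(-0.707)] ty.u 1.0 q [-0.74  0.66  0.34  1.71  0.38  1.36 -0.88] F [-0.16  0.4  -0.97] gap 0.0005
orange [286, 202, 28, 23, 359] [299.2 212.9]
```

View pics/s9.png

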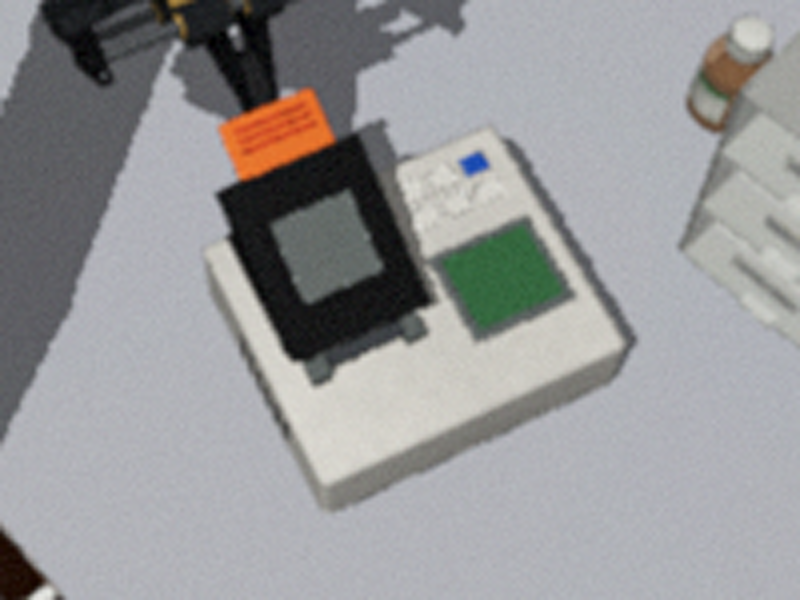

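The cover, with its tab at (275,135), rides on the finger at about 0.4 rad. Continuing down.

jog_arm([
  [0.0003, 0.001, -0.0031, 0, 0, 0],
  [0.0003, 0.001, -0.0031, 0, 0, 0],
  [0.0003, 0.001, -0.0031, 0, 0, 0],
  [0.0003, 0.001, -0.0031, 0, 0, 0],
  [0.0003, 0.001, -0.0031, 0, 0, 0],
  [0.0003, 0.001, -0.0031, 0, 0, 0],
  [0.0003, 0.001, -0.0031, 0, 0, 0],
  [0.0003, 0.001, -0.0031, 0, 0, 0],
  [0.0003, 0.001, -0.0031, 0, 0, 0],
  [0.0003, 0.001, -0.0031, 0, 0, 0],
])

```text
time_s: 19.3
eef_pos: [0.5461, 0.0858, 0.1049]
tool_rot: [2.026, 1.533, -0.839]
contact_force: [-0.1, 0.8, -0.6]
finger_gap: 0.0002
finger_force: 0.4
```

jog_arm([
  [0.0001, 0.0003, -0.002, 0, 0, 0],
  [0.0001, 0.0003, -0.002, 0, 0, 0],
  [0.0001, 0.0003, -0.002, 0, 0, 0],
  [0.0001, 0.0003, -0.002, 0, 0, 0],
  [0.0001, 0.0003, -0.002, 0, 0, 0],
  [0.0001, 0.0003, -0.002, 0, 0, 0],
  [0.0001, 0.0003, -0.002, 0, 0, 0],
  [0.0001, 0.0003, -0.002, 0, 0, 0],
  [0.0001, 0.0003, -0.002, 0, 0, 0],
  [0.0001, 0.0003, -0.002, 0, 0, 0],
])

```text
time_s: 20.55
eef_pos: [0.5472, 0.089, 0.0849]
tool_rot: [2.026, 1.533, -0.838]
contact_force: [0.1, 2.6, -0.3]
finger_gap: -0.0
finger_force: 0.9
```

jog_arm([
  [0, 0, -0.0015, 0, 0, 0],
  [0, 0, -0.0015, 0, 0, 0],
  [0, 0, -0.0015, 0, 0, 0],
  [0, 0, -0.0015, 0, 0, 0],
  [0, 0, -0.0015, 0, 0, 0],
  [0, 0, -0.0015, 0, 0, 0],
  [0, 0, -0.0015, 0, 0, 0],
  [0, 0, -0.0015, 0, 0, 0],
  [0, 0, -0.0015, 0, 0, 0],
  [0, 0, -0.0015, 0, 0, 0],
])

```text
time_s: 21.8
eef_pos: [0.5469, 0.0875, 0.0703]
tool_rot: [2.026, 1.531, -0.841]
contact_force: [-1.1, -0.4, 0.3]
finger_gap: 0.0003
finger_force: 0.0
```

```bash
python3 look.py s10|head -3
```

```text
t 21.8 xyz [0.5469 0.0875 0.0703] f,u,z 0.1434 0.0019 0.0703
tz(f,u,z) [np.float64(-0.708), np.float64(-0.0), np.float64(-0.706)] ty.u 1.0 q [-0.74  0.76  0.32  1.71  0.36  1.27 -0.93] F [-1.14 -0.44  0.27] gap 0.0003
orange [284, 210, 27, 20, 289] [296.7 219.2]
```

The cover appears shut and the finger is unloaded. Withdrawing outward, then up.

jog_arm([
  [0.0005, 0.002, -0.003, 0, 0, 0],
  [0.0005, 0.002, -0.003, 0, 0, 0],
  [0.0027, 0.0096, -0.002, 0, 0, 0],
  [0.0041, 0.0144, 0, 0, 0, 0],
  [0.0054, 0.0192, 0, 0, 0, 0],
  [0.0054, 0.0192, 0, 0, 0, 0],
  [0.0054, 0.0192, 0.01, 0, 0, 0],
  [0, 0, 0.03, 0, 0, 0],
  [0, 0, 0.04, 0, 0, 0],
  [0, 0, 0.03, 0, 0, 0],
])

```text
time_s: 23.1
eef_pos: [0.5718, 0.176, 0.1737]
tool_rot: [2.026, 1.535, -0.836]
contact_force: [0.0, 0.5, -0.7]
finger_gap: 0.0005
finger_force: 0.0
```

```bash
python3 look.py s11|head -3
```

```text
t 23.1 xyz [0.5718 0.176  0.1737] f,u,z 0.2353 0.0018 0.1737
tz(f,u,z) [np.float64(-0.705), np.float64(0.002), np.float64(-0.709)] ty.u 1.0 q [-0.8   0.72  0.31  1.49  0.33  1.55 -0.89] F [ 0.03  0.51 -0.68] gap 0.0005
orange [284, 211, 27, 19, 275] [296.5 219.6]
```

View pics/s11.png

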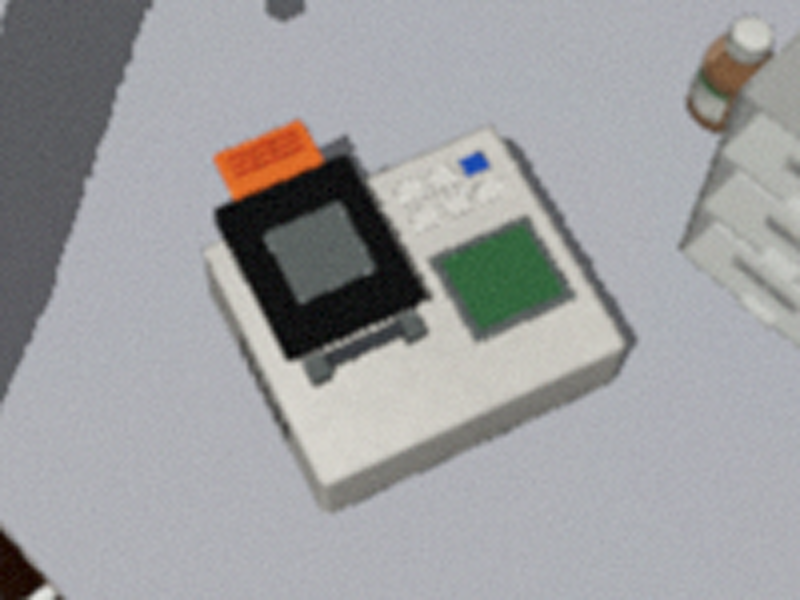

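The cover lies shut on the deck with its tab at (268,160), and the arm is clear. One idle call to confirm it has settled.

jog_arm([
  [0, 0, 0.01, 0, 0, 0],
  [0, 0, 0.01, 0, 0, 0],
  [0, 0, 0, 0, 0, 0],
  [0, 0, 0, 0, 0, 0],
  [0, 0, 0, 0, 0, 0],
  [0, 0, 0, 0, 0, 0],
  [0, 0, 0, 0, 0, 0],
  [0, 0, 0, 0, 0, 0],
  [0, 0, 0, 0, 0, 0],
  [0, 0, 0, 0, 0, 0],
])

```text
time_s: 24.4
eef_pos: [0.5712, 0.1745, 0.1921]
tool_rot: [2.026, 1.534, -0.838]
contact_force: [0.2, -0.7, 0.6]
finger_gap: 0.0005
finger_force: 0.0
```

```bash
python3 look.py s12|head -3; python3 -c "
from plant import manip
print(manip.finish_job())"
```

```text
t 24.4 xyz [0.5712 0.1745 0.1921] f,u,z 0.2338 0.0017 0.1921
tz(f,u,z) [np.float64(-0.706), np.float64(0.001), np.float64(-0.708)] ty.u 1.0 q [-0.8   0.7   0.31  1.48  0.33  1.58 -0.87] F [ 0.22 -0.74  0.63] gap 0.0005
orange [284, 211, 27, 19, 277] [296.6 219.6]
the job is handed in; nothing more can be done
None
```

I handed the job in at 24.4 s (no verdict came back): the cover was tipped forward, caught and held at about 0.88 rad, then lowered over about 5 s until it looked fully shut, and the arm is clear; the first push jammed at about 18 N (the limit is 20 N), so I redid it with a steeper finger.

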